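# Cap the check valve without cracking the cap

## Task

Put the orange plastic coupler cap over the open stub of the bronze check valve to keep dirt out, lowering it until its rim sits flat on the valve's shoulder before you let go. The cap is thin and cracks easily, so hold it with a light grip and do not press it down hard. Leave the valve standing where it is and do not disturb the grey tee or the steel nut.

Things in the scene. Friction and masses are not known exactly. Their poses are not given: they have to be found in the camera images.
- cap_center (a point): Orange plastic coupler cap: a thin-walled cup, mouth down on the bench, 52 mm outside diameter, 52 mm tall, bore 46 mm wide and 48 mm deep, 45 g. The point is on its axis half-way up; z is its axis, up to the closed crown. It cracks if gripped with more than about 45 N (the push of each of two fingers) or pressed onto the valve with more than 25 N.
- valve_seat (a point): Bronze check valve standing on its foot, loose, 0.95 kg: body 68 mm wide with a flat shoulder 60 mm above the bench; on it the open stub, 28 mm wide, 34 mm tall (top 94 mm up). A side plug reaches 47 mm from the axis along x, 31 mm up. The point is the shoulder's centre, at the stub's root; z is up along the stub. With the rim on the shoulder the cap's centre is 26 mm above it.
- tee_center (a point): Grey cast-iron tee fitting (not to be touched): run 94 mm long along its y axis, 46 mm wide, branch pointing up, 70 mm tall, 0.75 kg. The point is on the branch axis 35 mm above the bench.
- nut_center (a point): Polished steel hexagonal swivel nut (not to be touched): 50 mm across flats, 32 mm high, 30 mm hole, 0.3 kg. The point is on its axis half-way up.
There are look-alikes about, which are no part of the job. Of the things that look like the part that bears cap_center, the middle-sized one is meant.

How it is judged:
On the way:
1. the cap, still held, has been lowered over the stub to within 12 mm of the shoulder (contact force between the fingers and cap above 0.5 N and horizontal distance between cap_center and valve_seat below 0.013 m and z of cap_center in the frame of valve_seat below 0.038 m), for 0.05 s.
At the end, for the whole second after the job is handed in: The cap stands over the valve's stub with its rim on the shoulder (within 4 mm in height, 13 mm off-centre, 10 degrees), the valve stands upright within 25 mm of where it began, and both are at rest (horizontal distance between cap_center and valve_seat below 0.013 m and z of cap_center in the frame of valve_seat between 0.022 and 0.03 m and angle between each of cap_center, valve_seat's own z axis and vertical below 0.17 rad and distance of valve_seat from where it was at the start of the episode below 0.025 m and linear speed of each of cap, valve below 0.02 m/s); the robot touches nothing.
It fails at once if the cap is squeezed by the fingers so hard that it cracks (more than 45 N from each of two fingers, 90 N added up) (contact force between the fingers and cap above 90 N).
It fails at once if the cap is pressed or dropped onto the valve with more than 25 N (contact force between cap and valve above 25 N).
It fails at once if the valve is shifted more than 25 mm (distance of valve_seat from where it was at the start of the episode above 0.025 m).
It fails at once if the tee is moved more than 15 mm (distance of tee_center from where it was at the start of the episode above 0.015 m).
It fails at once if the nut is moved more than 15 mm (distance of nut_center from where it was at the start of the episode above 0.015 m).
It also fails if it takes over 40 s, if anything falls off the work surface, if the arm or the gripper's body presses on something with over 40 N, if the wrist force passes 120 N, or if a joint passes its speed limit or range.

## Robot

A 6-joint arm with a two-finger parallel gripper is mounted at the origin on the work surface. World frame = base frame: x ahead of the robot, y to its left, z up, the work surface at z = 0. Lengths are in m, angles in rad, forces in N, time in s.
With the tool pointing down it reaches from about 0.325 to 0.85 m from the base axis. Payload 4.4 kg.
Tool frame: the origin (TCP) lies midway between the tips of the shut fingers; the grasp point (between the pads) lies 19 mm behind it; z points along the fingers, y is the line along which they close (so a half turn about z gives the same grasp; the last joint's range is limited). The gripper opens to 94 mm and grips with 3 to 60 N. Pads are 16 mm wide; open, the fingers measure 119 mm over their backs; the gripper's body (75 mm by 177 mm) begins 78 mm behind the grasp point.
Start: joints at [-1.399, 0.207, 1.542, -0, 1.393, -0.15], TCP at [0.182, -0.545, 0.205] pointing down, gripper open.
Joint ranges: [-2.73, 2.73], [-0.86, 2.22], [0.23, 2.46], [-1.11, 4.25], [0.08, 2.63], [-2.82, 2.82]. Speed limits (rad/s): [2.79, 2.79, 3.14, 3.14, 3.14, 3.14].

## Interface

Orientations are given as a rotation vector (axis times angle).
In Python, from cell import telemetry, capture, order gives the robot as it stands.
- The arm moves only by the tool jog_arm, never from a script. Its argument "increments" is a list of rows, each a list of 3 entries, a list of its own where there are three numbers: the shift along the tool's x, y, z in cm, then the turn about the tool's z in degrees, then the opening, from -1 (shut) to 1 (fully open), so that 0 is half open. A call has 1 to 8 rows; each row is the pose to reach, as a shift and turn from the pose commanded when the call began, along the tool's axes at that moment; what a row does not reach only later rows make up. A row lasts 1/10 s, in which the tool goes at most 50 mm and 8.59 degrees, less where a joint would pass 70% of its speed; a pose out of reach is approached as far as the arm can. A call with a gripper value outside its range is refused whole. The fingers move at their own pace and stop on an object; "newtons" is the grip in N (left out, the last holds). Time passes only in rows, so rows that repeat a pose let the fingers close. It gives the time, the measured TCP pose, the force, the opening and the grip force at its end, in the units of the state.
- telemetry.get_state(): the state, without advancing time (a new reading comes with each control period).
- capture(name): name is "scene" or "top" or "wrist"; returns a dict with "color" (400x640x3 uint8, red, green, blue), "camera_matrix" (3x3 intrinsics, pixels), "extrinsics" (4x4, takes a point from world to camera coordinates). Camera axes: x right, y down, z forward; pixel columns grow to the right and rows downward; lengths in m; the calibration is good to about 2 mm. A picture is of the moment at which its call begins. There is no depth.
- order.hand_in(): hands the job in; it is judged then, once.
The state is a dict: "clock": time; "q": joint angles; "dq": joint speeds; "joint_efforts": joint torques, N m; "eef_pos": TCP position; "ee_rot": TCP orientation; "wrist_force": force on the tool from outside, world axes, zero at the start; "wrist_torque": the same for the moment, N m; "opening": finger opening in m; "grip_force": force on a finger pad.
Only numpy, scipy, OpenCV 4.12 (cv2) and the standard library are available. Lean on these libraries where they do the work, as an engineer would, in place of code of your own. Each camera call takes 0.05 s, during which the arm holds its last target. There are 200 camera calls.

## Working session

There is one attempt and no reset: what is moved stays moved. The work goes in short steps, Python scripts to look and compute and a tool call to move; the robot and the scene stay as the last step left them, time stands still between calls to the robot, and variables do not carry over. Pictures are saved under pics/ and viewed, at most 10 in all, crops included, and the job is handed in when it is done.

Besides the shell and the picture viewer there is one more tool, called after ">>>" as a command line: name --argument value ..., lists and objects as JSON in quotes. jog_arm: Moves the arm, as the interface text tells. Its arguments: {"type":"object","properties":{"increments":{"type":"array"},"newtons":{"type":"number"}},"required":["increments"]}

```bash
mkdir -p pics
cat > h.py <<'E'
import numpy as np, cv2, pickle
from cell import telemetry, capture, order
def shot(cam,name):
    d=capture(cam); cv2.imwrite(f'pics/{name}.png',d['color'][:,:,::-1]); pickle.dump(d,open(f'pics/{name}.pkl','wb')); return d
def load(name): return pickle.load(open(f'pics/{name}.pkl','rb'))
def ray(d,uv,z):
    K=np.array(d['camera_matrix']);E=np.array(d['extrinsics']);R=E[:3,:3];t=E[:3,3]
    c=-R.T@t; v=R.T@np.linalg.solve(K,[uv[0],uv[1],1]); return c+v*(z-c[2])/v[2]
def proj(d,p):
    K=np.array(d['camera_matrix']);E=np.array(d['extrinsics']);q=K@(E[:3,:3]@np.array(p)+E[:3,3]); return q[:2]/q[2]
E
python3 - <<'E'
from h import *
shot('scene','s0');shot('top','t0')
for n in('s0','t0'):
    d=load(n);print(np.round(d['camera_matrix'],1).tolist(),np.round(d['extrinsics'],3).tolist())
print(telemetry.get_state())
E
```

```text
[[388.2, 0.0, 317.2], [0.0, 388.2, 201.6], [0.0, 0.0, 1.0]] [[0.906, 0.424, -0.004, -0.482], [0.346, -0.746, -0.569, -0.155], [-0.245, 0.514, -0.822, 0.932], [0.0, 0.0, 0.0, 1.0]]
[[497.0, 0.0, 317.8], [0.0, 497.0, 199.8], [0.0, 0.0, 1.0]] [[0.084, -0.996, -0.006, -0.033], [-0.975, -0.081, -0.209, 0.554], [0.208, 0.023, -0.978, 0.992], [0.0, 0.0, 0.0, 1.0]]
{'clock': 0.1, 'q': array([-1.39849832e+00,  2.07348303e-01,  1.54277356e+00,  1.45252154e-05,
        1.39345408e+00, -1.50462254e-01]), 'dq': array([ 4.48190586e-04, -1.73610226e-03, -4.79681018e-03, -2.15638499e-04,
       -6.52299866e-05,  2.59704555e-04]), 'joint_efforts': array([-9.54514762e-04, -3.71868324e+01, -2.82293469e+01,  6.99247909e-02,
        3.11469112e-02, -5.19821788e-05]), 'eef_pos': array([ 0.18227515, -0.54460856,  0.20441702]), 'ee_rot': array([-3.09881535e+00, -5.04470189e-01,  1.15519278e-05]), 'wrist_force': array([ 0.74151236,  0.07279843, -0.08394161]), 'wrist_torque': array([-0.03401034, -0.00547737,  0.05338976]), 'grip_force': 0.0, 'opening': 0.09392476797876854}
```

View pics/s0.png

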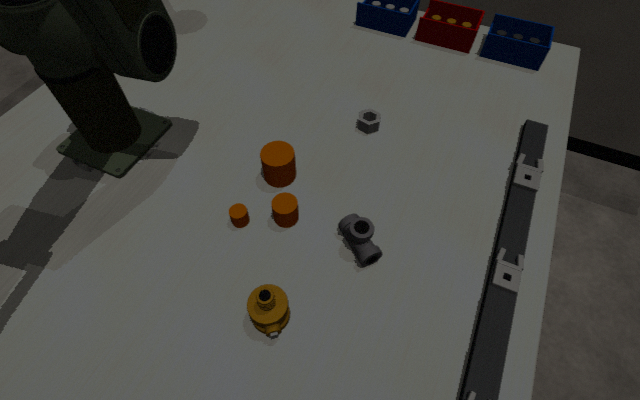

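View pics/t0.png

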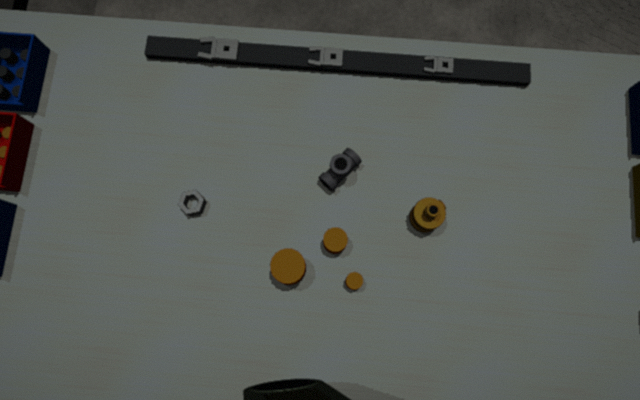

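The scene view shows three orange caps: large at (278,163), middle at (285,210) and small at (239,215). It also shows the bronze valve at (267,308), the tee at (360,238) and the nut at (368,121). In the top view the caps are at (288,266), (335,240) and (354,281), the valve stub is at (433,211), the tee is at (341,168) and the nut at (192,203). I choose the middle cap, at top (335,240), and will check its size.

Run:
```python
from h import *
d=load('t0');hsv=cv2.cvtColor(d['color'],cv2.COLOR_RGB2HSV)
m=cv2.inRange(hsv,(5,150,60),(30,255,255))
cs=[c for c in cv2.findContours(m,cv2.RETR_EXTERNAL,cv2.CHAIN_APPROX_NONE)[0] if cv2.contourArea(c)>100]
for c in cs: print('top',np.round(cv2.minEnclosingCircle(c),1) if 0 else cv2.minEnclosingCircle(c),cv2.contourArea(c),np.median([hsv[p[0][1],p[0][0]] for p in c],axis=0))
for n,uv,z in(('mid',(335,239.5),.052),('midfoot',(335,239.5),.026),('stubtop',(433,211),.094),('tee',(341,164),.07),('nut',(192,203),.032),('small',(354,281),.03),('large',(288,266),.08)):
    p=ray(d,uv,z);print(n,p.round(3),'r',np.hypot(*p[:2]).round(3),'mm/px',round(1e3*np.linalg.norm(ray(d,(uv[0]+1,uv[1]),z)-p),3),'in scene',proj(load('s0'),p).round(1))
big=cv2.resize(d['color'][130:300,240:470],None,fx=3.4,fy=3.4,interpolation=cv2.INTER_CUBIC)
cv2.imwrite('pics/c0.png',cv2.convertScaleAbs(big[:,:,::-1],alpha=1.6))
```

```text
top ((354.0028381347656, 280.77117919921875), 8.469127655029297) 202.0 [ 18.  195.   96.5]
top ((287.5411071777344, 266.1643981933594), 17.55522346496582) 902.5 [ 18. 196.  92.]
top ((334.7105407714844, 239.5), 11.974498748779297) 417.0 [ 18. 201.  98.]
top ((429.2264709472656, 212.5224151611328), 16.197063446044922) 723.0 [ 20. 189.  90.]
mid [ 0.474 -0.03   0.052] r 0.475 mm/px 2.091 in scene [283.8 202.6]
midfoot [ 0.478 -0.03   0.026] r 0.479 mm/px 2.144 in scene [286.2 210.7]
stubtop [ 0.543 -0.223  0.094] r 0.587 mm/px 2.026 in scene [262.9 294.8]
tee [ 0.634 -0.03   0.07 ] r 0.634 mm/px 2.122 in scene [360.8 227.5]
nut [0.531 0.285 0.032] r 0.602 mm/px 2.172 in scene [367.5 116.6]
small [ 0.393 -0.077  0.03 ] r 0.401 mm/px 2.098 in scene [237.5 212.3]
large [0.409 0.061 0.08 ] r 0.414 mm/px 2.014 in scene [275.4 150.9]
```

View pics/c0.png

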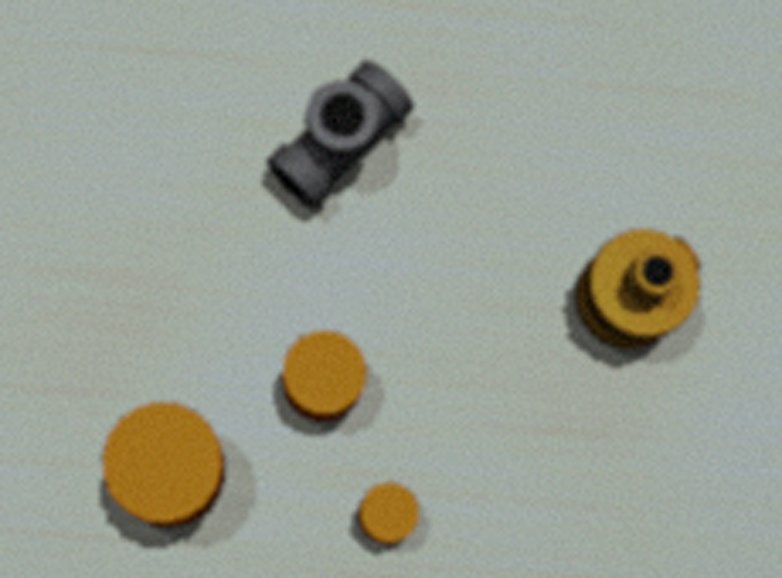

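The middle cap measures about 50 mm across at height 0.052, which fits, and sits at (0.474,-0.030). The valve stub is at (0.543,-0.223). The close crop confirms the choice, so I'm setting out.

>>> jog_arm --increments '[[[22, -19.8, 0], 0, 1], [[22, -19.8, 0], 0, 1], [[22, -19.8, 0], 0, 1], [[22, -19.8, 0], 0, 1], [[22, -19.8, 0], 0, 1], [[22, -19.8, 0], 0, 1], [[22, -19.8, 0], 0, 1], [[22, -19.8, 0], 0, 1]]' --newtons 10

```text
clock: 0.9
eef_pos: [0.3284, -0.287, 0.2053]
ee_rot: [3.1, 0.509, -0.001]
wrist_force: [-1.1, -0.7, -0.1]
opening: 0.0937
grip_force: 0.0
```

>>> jog_arm --increments '[[[22, -19.8, 0], 28, 1], [[22, -19.8, 0], 28, 1], [[22, -19.8, 0], 28, 1], [[22, -19.8, 0], 28, 1], [[22, -19.8, 0], 28, 1], [[22, -19.8, 0], 28, 1], [[22, -19.8, 0], 28, 1], [[22, -19.8, 0], 28, 1]]'

```text
clock: 1.7
eef_pos: [0.4753, -0.0296, 0.2052]
ee_rot: [-3.131, 0.257, 0.0]
wrist_force: [0.3, -0.1, -0.2]
opening: 0.0937
grip_force: 0.0
```

Run:
```python
from h import *
d=shot('wrist','w1');s=telemetry.get_state();R=cv2.Rodrigues(s['ee_rot'])[0]
print(s['clock'],s['eef_pos'],R.round(3).tolist(),proj(d,(.474,-.03,.052)))
E=d['extrinsics'];print((-E[:3,:3].T@E[:3,3]).round(3))
hsv=cv2.cvtColor(d['color'],cv2.COLOR_RGB2HSV)
m=cv2.inRange(hsv,(5,150,60),(30,255,255))
for c in cv2.findContours(m,cv2.RETR_EXTERNAL,cv2.CHAIN_APPROX_NONE)[0]:
    if cv2.contourArea(c)>300: print(cv2.minEnclosingCircle(c),cv2.contourArea(c),cv2.boundingRect(c))
```

```text
1.75 [ 0.47447146 -0.03093013  0.20506766] [[0.986, -0.164, -0.001], [-0.164, -0.986, -0.001], [-0.001, 0.001, -1.0]] [321.71924451 187.58164717]
[ 0.541 -0.041  0.384]
((365.3379821777344, 235.594970703125), 16.808889389038086) 683.0 (352, 220, 29, 33)
((255.0, 247.0), 37.802215576171875) 2427.5 (231, 212, 57, 66)
((321.0, 184.5454559326172), 22.897642135620117) 1443.0 (300, 162, 43, 46)
```

View pics/w1.png

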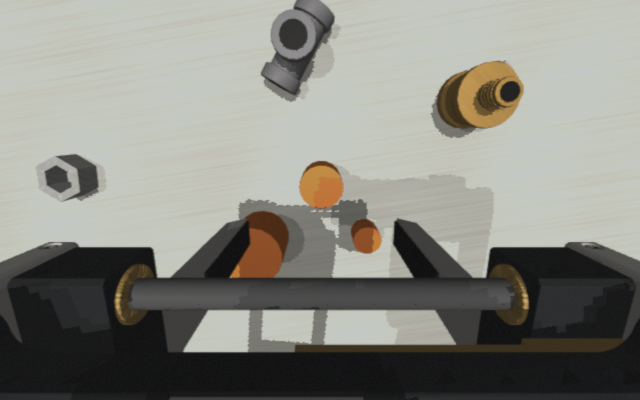

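The wrist view shows the crown at about (321,187), against a predicted (321.7,187.6). So the cap estimate holds. The large cap at (255,247) and the small one at (366,236) are clear of the fingers' closing line. Next I descend and grip.

>>> jog_arm --increments '[[[0, 0, 5], 0, 1], [[0, 0, 10], 0, 1], [[0, 0, 14], 0, 1], [[0, 0, 17], 0, 1], [[0, 0, 18.6], 0, 1], [[0, 0, 18.6], 0, 1], [[0, 0, 18.6], 0, 0.3], [[0, 0, 18.6], 0, 0.3]]' --newtons 10

```text
clock: 2.55
eef_pos: [0.4754, -0.0316, 0.0209]
ee_rot: [3.13, -0.263, 0.004]
wrist_force: [0.9, 0.1, -0.3]
opening: 0.0814
grip_force: 0.0
```

>>> jog_arm --increments '[[[0, 0, 0], 0, 0.2], [[0, 0, 0], 0, 0.1], [[0, 0, 0], 0, 0], [[0, 0, 0], 0, -0.2], [[0, 0, 0], 0, -0.2], [[0, 0, 0], 0, -0.2], [[0, 0, 0], 0, -0.2]]' --newtons 10

```text
clock: 3.25
eef_pos: [0.4744, -0.0301, 0.0199]
ee_rot: [-3.131, 0.26, -0.001]
wrist_force: [-0.6, 2.0, 4.8]
opening: 0.0514
grip_force: 10.0
```

Run:
```python
from h import *
print(ray(load('w1'),(510,91),.094))
d=load('w1');hsv=cv2.cvtColor(d['color'],cv2.COLOR_RGB2HSV)[60:120,485:535]
m=cv2.inRange(hsv[:,:,2],0,50)
for c in cv2.findContours(m,cv2.RETR_EXTERNAL,cv2.CHAIN_APPROX_NONE)[0]:
    if cv2.contourArea(c)>60:
        M=cv2.moments(c);u=(M['m10']/M['m00']+485,M['m01']/M['m00']+60);print(u,cv2.boundingRect(c),ray(d,u,.094))
```

```text
[ 0.54549047 -0.22195935  0.094     ]
(509.5345528455285, 91.07926829268293) (16, 22, 18, 19) [ 0.54549034 -0.22152447  0.094     ]
```

The cap is held: opening 51.4 mm, grip 10 N. The wrist ray puts the stub at (0.545,-0.222), which agrees with the top view to 2 mm. I lift and carry it over the valve.

>>> jog_arm --increments '[[[0, 0, -2], 0, -0.2], [[0, 0, -5], 0, -0.2], [[0, 0, -9], 0, -0.2], [[0, 0, -12], 0, -0.2], [[0, 0, -14], 0, -0.2], [[0, 0, -14], 0, -0.2]]'

```text
clock: 3.85
eef_pos: [0.4764, -0.0308, 0.1623]
ee_rot: [3.13, -0.26, 0.01]
wrist_force: [-0.0, 0.0, -0.1]
opening: 0.0516
grip_force: 10.0
```

>>> jog_arm --increments '[[[1, 2, 0], 0, -0.2], [[3, 5, 0], 0, -0.2], [[5, 9, 0], 0, -0.2], [[7, 12.5, 0], 0, -0.2], [[9, 15.8, 0], 0, -0.2], [[10, 17.8, 0], 0, -0.2], [[10, 17.8, 0], 0, -0.2], [[10, 17.8, 0], 0, -0.2]]'

```text
clock: 4.65
eef_pos: [0.5419, -0.2215, 0.157]
ee_rot: [-3.128, 0.261, 0.006]
wrist_force: [-0.3, 0.8, -1.4]
opening: 0.0515
grip_force: 10.0
```

Run:
```python
from h import *
shot('scene','s2');d=shot('top','t2');w=shot('wrist','w2');s=telemetry.get_state();R=cv2.Rodrigues(s['ee_rot'])[0]
print(s['clock'],s['eef_pos'],R.round(3).tolist(),s['opening'],s['grip_force'],s['wrist_force'])
a=cv2.resize(load('s2')['color'][210:350,190:350],None,fx=2.5,fy=2.5);b=w['color'][:350,:]
b=cv2.resize(b,(640,350))[:, 160:560];canvas=np.zeros((350,800,3),np.uint8);canvas[:,:400]=a;canvas[:,400:]=b
cv2.imwrite('pics/c2.png',cv2.convertScaleAbs(canvas[:,:,::-1],alpha=1.5))
p=s['eef_pos']
print('cap crown proj scene',proj(load('s2'),(p[0],p[1],p[2]+.032)),'wrist',proj(w,(p[0],p[1],p[2]+.032)))
```

```text
4.8 [ 0.54247909 -0.22061875  0.15850528] [[0.986, -0.164, -0.002], [-0.164, -0.986, 0.001], [-0.002, -0.001, -1.0]] 0.05121757681771716 9.999969899654388 [ 0.43925059 -0.02450393 -0.94797657]
cap crown proj scene [254.6961018  266.94448178] wrist [320.92775959 253.93089918]
```

View pics/c2.png

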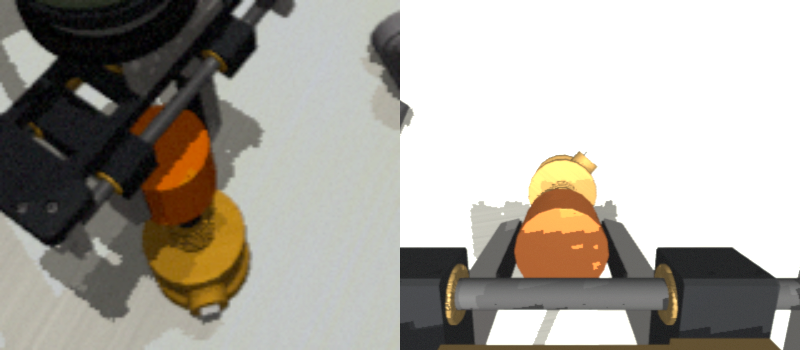

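Left half: scene crop with the cap upright in the fingers, its bottom right above the stub at about (190,235). Right half: wrist crop with the cap crown at (560,240), in line with the valve disc at (562,190). The cap is level and above the stub, so I lower it, slowly at the end.

>>> jog_arm --increments '[[[0.2, 0, 1], 0, -0.2], [[0.2, 0.1, 2], 0, -0.2], [[0.2, 0.1, 3], 0, -0.2], [[0.2, 0.1, 4], 0, -0.2], [[0.2, 0.1, 5], 0, -0.2], [[0.2, 0.1, 6], 0, -0.2], [[0.2, 0.1, 6.8], 0, -0.2], [[0.2, 0.1, 6.8], 0, -0.2]]'

```text
clock: 5.6
eef_pos: [0.544, -0.223, 0.0896]
ee_rot: [-3.129, 0.26, 0.005]
wrist_force: [-0.4, -0.3, -0.6]
opening: 0.0514
grip_force: 10.0
```

Run:
```python
from h import *
d=shot('scene','s3');w=shot('wrist','w3')
for i in range(3):
    s=telemetry.get_state();print(s['clock'],s['eef_pos'],s['grip_force'],s['wrist_force'])
a=cv2.resize(d['color'][210:350,190:350],None,fx=2.5,fy=2.5);b=w['color'][:350,160:560]
cv2.imwrite('pics/c3.png',cv2.convertScaleAbs(np.hstack([a,b])[:,:,::-1],alpha=1.2))
```

```text
5.7 [ 0.54513301 -0.22362419  0.09130664] 9.999926090240479 [ 0.31477794  0.26638096 -1.74898319]
5.7 [ 0.54513301 -0.22362419  0.09130664] 9.999926090240479 [ 0.31477794  0.26638096 -1.74898319]
5.7 [ 0.54513301 -0.22362419  0.09130664] 9.999926090240479 [ 0.31477794  0.26638096 -1.74898319]
```

View pics/c3.png

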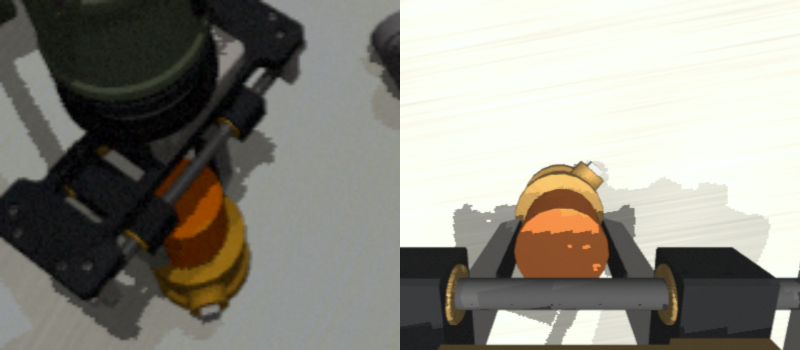

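The cap surrounds the stub, centred on the shoulder disc, about 10 mm above it with no contact force. I creep down.

>>> jog_arm --increments '[[[0, 0, 0.1], 0, -0.2], [[0, 0, 0.2], 0, -0.2], [[0, 0, 0.3], 0, -0.2], [[0, 0, 0.4], 0, -0.2], [[0, 0, 0.5], 0, -0.2], [[0, 0, 0.6], 0, -0.2], [[0, 0, 0.7], 0, -0.2], [[0, 0, 0.7], 0, -0.2]]'

```text
clock: 6.5
eef_pos: [0.5449, -0.2235, 0.0842]
ee_rot: [-3.131, 0.26, 0.001]
wrist_force: [-0.8, -0.7, 0.2]
opening: 0.0514
grip_force: 10.0
```

>>> jog_arm --increments '[[[0, 0, 0.05], 0, -0.2], [[0, 0, 0.1], 0, -0.2], [[0, 0, 0.1], 0, -0.2]]'

```text
clock: 6.8
eef_pos: [0.5451, -0.2236, 0.0834]
ee_rot: [-3.131, 0.26, 0.0]
wrist_force: [0.7, -0.2, 0.4]
opening: 0.0512
grip_force: 10.0
```

>>> jog_arm --increments '[[[0, 0, 0.05], 0, -0.2], [[0, 0, 0.1], 0, -0.2], [[0, 0, 0.1], 0, -0.2]]'

```text
clock: 7.1
eef_pos: [0.545, -0.2235, 0.0824]
ee_rot: [-3.131, 0.26, 0.0]
wrist_force: [-0.1, -0.1, -0.6]
opening: 0.051
grip_force: 10.0
```

>>> jog_arm --increments '[[[0, 0, 0.05], 0, -0.2], [[0, 0, 0.1], 0, -0.2], [[0, 0, 0.1], 0, -0.2]]'

```text
clock: 7.4
eef_pos: [0.545, -0.2235, 0.0813]
ee_rot: [-3.131, 0.26, 0.0]
wrist_force: [-0.1, 0.2, -0.3]
opening: 0.0515
grip_force: 10.0
```

>>> jog_arm --increments '[[[0, 0, 0.05], 0, -0.2], [[0, 0, 0.05], 0, -0.2]]'

```text
clock: 7.6
eef_pos: [0.545, -0.2235, 0.0809]
ee_rot: [-3.131, 0.26, 0.0]
wrist_force: [0.4, 1.0, -0.2]
opening: 0.0513
grip_force: 10.0
```

>>> jog_arm --increments '[[[0, 0, 0.05], 0, -0.2], [[0, 0, 0.05], 0, -0.2]]'

```text
clock: 7.8
eef_pos: [0.545, -0.2235, 0.0804]
ee_rot: [-3.131, 0.26, 0.0]
wrist_force: [-0.4, -0.5, 0.2]
opening: 0.0512
grip_force: 10.0
```

>>> jog_arm --increments '[[[0, 0, 0.05], 0, -0.2], [[0, 0, 0.05], 0, -0.2]]'

```text
clock: 8.0
eef_pos: [0.5451, -0.2236, 0.08]
ee_rot: [3.131, -0.26, 0.0]
wrist_force: [0.4, 0.4, 0.2]
opening: 0.0513
grip_force: 10.0
```

>>> jog_arm --increments '[[[0, 0, 0.05], 0, -0.2], [[0, 0, 0.05], 0, -0.2]]'

```text
clock: 8.2
eef_pos: [0.5452, -0.2236, 0.08]
ee_rot: [3.131, -0.26, 0.0]
wrist_force: [-0.9, 0.6, 4.3]
opening: 0.0515
grip_force: 10.0
```

The rim has met the shoulder: 4.3 N upward, and z stopped at 0.080 as predicted. I release gently and back off.

>>> jog_arm --increments '[[[0, 0, 0], 0, 0.15], [[0, 0, 0], 0, 0.3], [[0, 0, 0], 0, 0.6], [[0, 0, 0], 0, 1], [[0, 0, 0], 0, 1], [[0, 0, 0], 0, 1]]'

```text
clock: 8.8
eef_pos: [0.545, -0.2236, 0.0793]
ee_rot: [-3.131, 0.26, 0.0]
wrist_force: [-0.4, -0.5, 0.5]
opening: 0.0897
grip_force: 0.0
```

>>> jog_arm --increments '[[[0, 0, -1], 0, 1], [[0, 0, -3], 0, 1], [[0, 0, -6], 0, 1], [[0, 0, -10], 0, 1], [[0, 0, -14], 0, 1], [[-5, 0, -14], 0, 1], [[-10, 0, -14], 0, 1], [[-10, 0, -14], 0, 1]]'

```text
clock: 9.6
eef_pos: [0.44, -0.204, 0.2177]
ee_rot: [-3.128, 0.262, 0.011]
wrist_force: [0.6, 0.2, -1.0]
opening: 0.0943
grip_force: 0.0
```

Run:
```python
from h import *
d=shot('scene','s4');t=shot('top','t4');s=telemetry.get_state();print(s['clock'],s['eef_pos'],s['opening'])
a=cv2.resize(d['color'][210:350,190:350],None,fx=2.5,fy=2.5);b=cv2.resize(t['color'][140:280,350:510],None,fx=2.5,fy=2.5)
cv2.imwrite('pics/c4.png',cv2.convertScaleAbs(np.hstack([a,b])[:,:,::-1],alpha=1.6))
for n,i,o,f in(('s',d,(190,210),0),('t',t,(350,140),400)):
    q=(proj(i,(.545,-.223,.112))-o)*2.5;print(n,'expected crown',q+[f,0])
```

```text
9.7 [ 0.4458107  -0.20682934  0.22013235] 0.09406014291837843
s expected crown [180.95359192 202.67848137]
t expected crown [612.96898697 171.20532655]
```

View pics/c4.png

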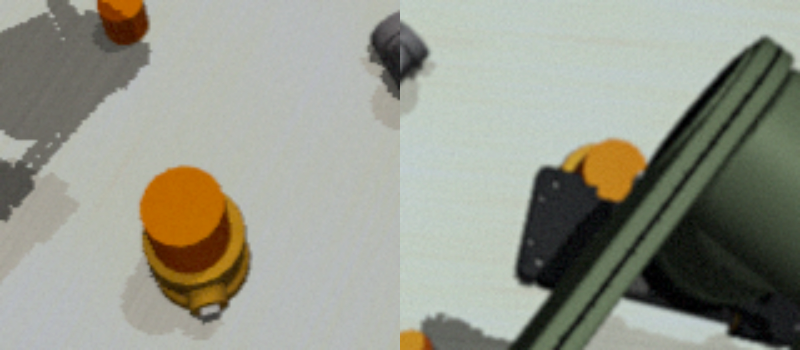

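The scene crop shows the cap upright on the shoulder, crown at (182,205) against an expected (181,203). The top crop shows it at (613,170), also as expected. The gripper is clear, so I hand in.

```bash
python3 -c "
from cell import order
print(order.hand_in())"
```

```text
the job is handed in; nothing more can be done
None
```

The middle-sized orange cap is over the valve's stub with its rim on the shoulder; I held it at 10 N, felt about 4 N at contact, and released and handed in at about 9.7 s, though no verdict came back.

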